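# Hold the shelf-release slide at its mark

## Task

Lift the loose cover plate off the pins of the shelf-release box and lay it gently, flat with its handle up, on the middle of the cork mat, and let go of it. Then take the upright post of the spring-return slide inside the box, pull it out until the middle of the post is level with the two steel clips on the box's side rails, and keep holding it there: finish while still holding it steady at the mark, so that the folding shelf can be let down. Leave everything else on the sill where it is.

Things in the scene. Friction and masses are not known exactly. Their poses are not given: they have to be found in the camera images.
- housing: shelf-release box, fixed to the sill: 180 mm long (its x), 128 mm wide (its y), floor 8 mm thick, origin at the centre of its underside. Wooden side rails along x at y = +-55 mm, 18 mm thick, tops 58 mm above the sill; between them an open channel 92 mm wide; a back wall 14 mm thick at x = +76 to +90 mm, the front (-x, roughly towards the robot) is open. One 6 mm pin, 8 mm tall, stands on each rail at x = +45 mm; the cover plate sits over these two pins
- cover_grip (a point): point on the bar handle of the loose cover plate, 24 mm above the plate's upper face and 29 mm above its underside, over the plate's centre. Plate: aluminium, 90 mm (its x) x 130 mm (its y) x 5 mm, with two 9 mm holes for the pins, about 0.25 kg. Handle: wood, 14 mm thick (x), 50 mm long (y), rising 40 mm from the plate. Seated at the start: the underside is on the rails, 58 mm above the sill, centre at housing x = +45 mm, axes parallel to the housing's
- cover: the cover plate itself, origin at the centre of its underside
- slide_grip (a point): point on the centre line of the slide's upright post, 40 mm above the sill. The post is steel, 14 mm thick (housing x), 24 mm wide (y), and rises from 12 to 54 mm above the sill, with its foot on a flat slide plate 70 x 60 mm whose upper face is 12 mm above the sill. At rest it stands at housing x = +30 mm, y = 0, beneath the cover, with 39 mm free behind it
- slide (a joint): travel of the slide in m: 0 at rest, growing as the post is pulled along the housing's -x, stop at 0.08. A spring pulls it back to 0: about 3 N at rest, 7 to 9 N at the mark; let go, it snaps back
- mark: the mark: a pair of small steel clips facing each other, one on each side rail (each 12 mm along x, 4 mm high on the rail top, with a 5 mm wide nose reaching 8 mm over the channel). Fixed; origin midway between the clips, in the middle of the channel, 58 mm above the sill; axes parallel to the housing's. It stands 42 to 65 mm in front (housing -x) of the post's rest position, different each time. The slide is at the mark when slide_grip has x = 0 in this frame
- mat: square cork mat fixed flat on the sill, 190 x 190 x 5 mm thick; origin at the centre of its underside
- menorah: bystander, leave alone: wooden menorah, 270 mm wide, 75 mm deep, 207 mm tall, with nine steel cups; origin under its centre, its width along its own y
- jar: bystander, leave alone: glass jar with cork lid, 80 mm diameter, 130 mm tall; origin under its centre
- dreidel: bystander, leave alone: ceramic dreidel lying on its side, a 34 mm cube with a point and a stem, 72 mm long along its own x; origin under the cube
- coaster: bystander, leave alone: round stainless coaster lying flat, 90 mm diameter, 5 mm thick; origin under its centre
- mug: bystander, leave alone: white mug, 80 mm diameter, 90 mm tall; origin under its centre
- bowl: bystander, leave alone: terracotta bowl, 120 mm diameter, 50 mm tall; origin under its centre
- candlebox: bystander, leave alone: closed cardboard candle box, 70 x 170 x 45 mm; origin under its centre
Things that resemble listed ones, but are neither listed nor needed, are in the scene too. Leave any yellow look-alike of the housing alone.

How it is judged (in metres and radians):
On the way, in this order (a step that is already met when the one before it is completed fails the run):
1. the cover plate is lifted clear of the pins (z of cover in the frame of housing above 0.07 m), for 0.2 s.
2. the cover plate lies flat on the cork mat, handle up, let go of (horizontal distance between cover_grip and mat below 0.055 m and angle between cover_grip's own z axis and vertical below 0.08 rad and height (world z) of cover_grip below 0.04 m and contact force between the fingers and cover below 0.1 N and linear speed of cover below 0.03 m/s and value of joint slide below 0.02 m), for 0.3 s.
3. the slide is pulled out to the mark and held there (x of slide_grip in the frame of mark between -0.005 and 0.005 m and contact force between the fingers and slide above 1.5 N and linear speed of slide below 0.02 m/s), for 0.4 s.
At the end, for the whole second after the job is handed in: The robot's fingers still hold the slide, at rest, with the middle of its post within 5 mm of the mark along the pull; the cover plate lies flat on the cork mat, handle up and let go of, its centre within 55 mm of the mat's centre. Nothing but the fingers keeps the slide out (all of step 3 and horizontal distance between cover_grip and mat below 0.055 m and angle between cover_grip's own z axis and vertical below 0.08 rad and height (world z) of cover_grip below 0.04 m and contact force between the fingers and cover below 0.1 N and linear speed of cover below 0.03 m/s); the arm keeps its last pose, push and grip.
It fails at once if the cover plate is dropped or slammed onto the mat (z of cover in the frame of mat below 0.025 m and horizontal distance between cover and mat below 0.12 m and linear speed of cover above 0.6 m/s).
It fails at once if a bystander is pushed more than 30 mm from its place (distance of any of menorah, jar, dreidel, coaster, mug, bowl, candlebox from where it was at the start of the episode above 0.03 m).
It fails at once if a bystander is tipped over (angle between any of menorah, jar, dreidel, coaster, mug, bowl, candlebox's own z axis and vertical above 0.5 rad).
It also fails if it takes over 56 s, if anything falls off the work surface, if the arm or the gripper's body presses on something with over 40 N, if the wrist force passes 120 N, or if a joint passes its speed limit or range.

## Robot

A 7-joint arm with a two-finger parallel gripper is mounted at the origin on the work surface. World frame = base frame: x ahead of the robot, y to its left, z up, the work surface at z = 0. Lengths are in mm, angles in rad, forces in N, time in s.
With the tool pointing down it reaches from about 400 to 875 mm from the base axis. Payload 4.4 kg.
Tool frame: the origin (TCP) lies midway between the tips of the shut fingers; the grasp point (between the pads) lies ctrl.tcp_to_grasp behind it (ctrl.tcp_to_grasp is the distance from the TCP to the grasp point, in mm); z points along the fingers, y is the line along which they close (so a half turn about z gives the same grasp; the last joint's range is limited). The gripper opens to 85 mm and grips with 20 to 120 N. Pads are 22 mm wide; open, the fingers measure 114 mm over their backs; the gripper's body (76 mm by 85 mm) begins 54 mm behind the grasp point. The pads swing forward as they close: fully open they stand 13 mm farther back than shut.
Start: joints at [-1.298, 0.628, 0.038, 1.517, -0.027, 0.996, -0.02], TCP at [216.007, 613.074, 203.513] pointing down, gripper open.
Joint ranges: [-3.06, 3.06], [-0.37, 2.12], [-1.25, 1.32], [0.18, 2.47], [-1.1, 4.24], [0.23, 1.98], [-2.94, 2.94]. Speed limits (rad/s): [2.57, 2.57, 3.14, 3.14, 3.14, 3.14, 3.14].

## Interface

Orientations are given as [roll, pitch, yaw] about the fixed x, y, z axes, in that order (R = Rz(yaw) Ry(pitch) Rx(roll)).
In Python, from cell import ctrl, get_image, get_calibration, workorder, boxes_of, place_of gives the robot as it stands.
- The arm moves only by the tool play_rows, never from a script. Its argument "series" is a list that holds one entry, the list of rows, each a list of 7 numbers: the shift along the world's x, y, z in cm, then the turn, a rotation vector about the world's x, y, z in degrees, then the closure, from 0 (fully open) to 1 (shut). A call has 1 to 20 rows; each row shifts and turns the commanded pose from where the row before left it; what a row does not reach is not made up. A row lasts 1/8 s, in which the tool goes at most 62.5 mm and 10.7 degrees, less where a joint would pass 70% of its speed; a pose out of reach is approached as far as the arm can. A call with a gripper value outside its range is refused whole. The fingers move at their own pace and stop on an object; the grip force is fixed at half the most. Time passes only in rows, so rows that do not move let the fingers close. It gives the time, the measured TCP pose, the force, the opening and the grip force at its end, in the units of the state.
- ctrl.read_state(): the state, without advancing time (a new reading comes with each control period).
- get_image(name): name is "scene" or "side" or "wrist"; returns (picture, depth): 420x560x3 uint8, red, green, blue; 420x560 float32, mm along the optical axis (not along the pixel's ray), 0 where there is no reading.
- get_calibration(name): a dict with "K" (3x3 intrinsics, pixels), "R" (3x3) and "t" (3): a world point X has camera coordinates R X + t; the wrist camera has in their place "mount" (4x4, takes a point from camera to tool coordinates, whose origin is the TCP and whose axes are the flange's). Camera axes: x right, y down, z forward; pixel columns grow to the right and rows downward; lengths in mm; the calibration is good to about 2 mm. A picture is of the moment at which its call begins: read the wrist's pose just before it. get_calibration takes no time and is no camera call.
- workorder.finish_job(): hands the job in; it is judged then, once.
Trained networks look in the newest picture that a camera, given by its name, has taken for a name from the list of things; names that differ only in an ending like _2 or _b are one class to them, and where a whole thing is asked for, a point or a joint stands for the part that bears it (a point fixed in the world has none). Each returns a list of dicts, best first, with "p" (0 to 1); they miss things now and then, are a little off and sometimes report something else, mostly with a low value. They report only what shows in the picture. A call takes as long as a camera call. They do not tell look-alikes from the thing itself.
- boxes_of(target, camera): "pixel" ([column, row] in pixels, amid what is visible of it).
- place_of(target, camera): "pixel" ([column, row] in pixels: a listed point, or the origin of a listed thing).
The state is a dict: "clock": time; "qpos": joint angles; "qd": joint speeds; "tau": joint torques, N m; "eef_pos": TCP position; "tool_rot": TCP orientation; "force": force on the tool from outside, world axes, zero at the start; "torque": the same for the moment, N m; "width": finger opening in mm; "gripper_force": force on a finger pad.
Only numpy, scipy, OpenCV 4.12 (cv2) and the standard library are available. Lean on these libraries where they do the work, as an engineer would, in place of code of your own. Each camera call takes 0.05 s, during which the arm holds its last target. There are 200 camera calls.

## Working session

There is one attempt and no reset: what is moved stays moved. The work goes in short steps, Python scripts to look and compute and a tool call to move; the robot and the scene stay as the last step left them, time stands still between calls to the robot, and variables do not carry over. Pictures are saved under pics/ and viewed, at most 10 in all, crops included, and the job is handed in when it is done.

Besides the shell and the picture viewer there is one more tool, called after "Emit:" as name(argument=value, ...) on one line, values as JSON. play_rows: Moves the arm, as the interface text tells. Its arguments: {"type":"object","properties":{"series":{"type":"array"}},"required":["series"]}

```bash
ls; mkdir -p pics
cat > h.py <<'E'
import numpy as np, cv2
from cell import ctrl, get_image, get_calibration, workorder, boxes_of, place_of
from scipy.spatial.transform import Rotation as Ro
def cam(name):
    c=get_calibration(name); K=np.array(c["K"])
    if name=="wrist":
        s=ctrl.read_state(); M=np.array(c["mount"])
        T=np.eye(4); r=np.array(s["tool_rot"]); T[:3,:3]=r if r.shape==(3,3) else Ro.from_euler('xyz',r).as_matrix(); T[:3,3]=s["eef_pos"]
        W=T@M; R=W[:3,:3].T; t=-R@W[:3,3]
    else: R=np.array(c["R"]); t=np.array(c["t"]).ravel()
    return K,R,t
def ray(C,px):
    K,R,t=C; d=R.T@np.linalg.inv(K)@np.array([px[0],px[1],1.]); return -R.T@t,d
def atz(C,px,z):
    o,d=ray(C,px); return o+d*(z-o[2])/d[2]
def proj(C,X):
    K,R,t=C; p=K@(R@np.array(X,float)+t); return p[:2]/p[2]
def cloud(C,D):
    K,R,t=C; v,u=np.indices(D.shape); P=np.stack([u,v,np.ones_like(u)],-1).reshape(-1,3)@np.linalg.inv(K).T*D.reshape(-1,1)
    return ((P-t)@R).reshape(D.shape+(3,))
def save(n,im): cv2.imwrite("pics/"+n,cv2.cvtColor(im,cv2.COLOR_RGB2BGR))
E
python3 - <<'E'
from h import *
print(ctrl.read_state(), ctrl.tcp_to_grasp)
ims=[]
for n in ("scene","side"):
    C=cam(n); im,D=get_image(n); P=cloud(C,D); np.save(n+"_P.npy",P); save(n+".png",im)
    print(n,"cam at",(-C[1].T@C[2]).round())
    for t in ("housing","cover_grip","cover","slide_grip","mark","mat"):
        for f in (place_of,):
            for r in f(t,n)[:4]:
                u,v=map(int,r["pixel"]); print(t,f.__name__,np.round(r["pixel"]),round(r["p"],2),P[min(v,419),min(u,559)].round())
E
```

```text
pics
{'clock': 0.0, 'qpos': array([-1.29778074,  0.62935448,  0.03843953,  1.51838959, -0.02701606,
        0.99629784, -0.01996896]), 'qd': array([ 1.22433579e-04,  3.02059160e-06,  6.43378430e-04, -1.81576198e-03,
        4.42299022e-04,  3.28193592e-04,  1.27916619e-03]), 'tau': array([-4.20645620e-04, -5.63391173e+01,  1.22575365e+00, -1.93449676e+01,
        1.09218486e-02,  1.05280746e-02, -1.89421803e-05]), 'eef_pos': array([215.77851776, 612.40556757, 202.5767822 ]), 'tool_rot': array([-3.13966124e+00,  1.14942572e-05,  2.80280084e+00]), 'force': array([-0.29322507, -0.43823619, -0.69391324]), 'torque': array([-0.002665  ,  0.07842068,  0.02644895]), 'gripper_force': 0.0, 'width': 85.34191720539525} 18.700000000000003
scene cam at [1211.  608. 1290.]
housing call [468. 293.] 0.93 [456. 604.  51.]
housing call [330. 224.] 0.88 [557. 210.  78.]
housing call [234. 245.] 0.4 [767.  26.   7.]
cover_grip call [326. 216.] 0.71 [561. 192. 106.]
cover call [328. 224.] 0.76 [561. 206.  80.]
slide_grip call [464. 296.] 0.77 [465. 604.  40.]
mark call [264. 210.] 0.18 [616.   1.   4.]
mat call [237. 166.] 0.55 [ 555. -179.    4.]
side cam at [ 104.  986. 1199.]
housing call [246. 369.] 0.68 [423. 609.   5.]
housing call [283. 254.] 0.61 [496. 226.  60.]
cover_grip call [272. 232.] 0.57 [556. 191. 102.]
cover call [272. 239.] 0.65 [549. 206.  84.]
cover call [246. 200.] 0.61 [767.  20.   8.]
slide_grip call [274. 239.] 0.7 [551. 187.  61.]
slide_grip call [236. 355.] 0.59 [452. 602.  55.]
slide_grip call [275. 244.] 0.4 [539. 209.  65.]
mark call [286. 244.] 0.47 [522. 151.  10.]
```

View pics/scene.png

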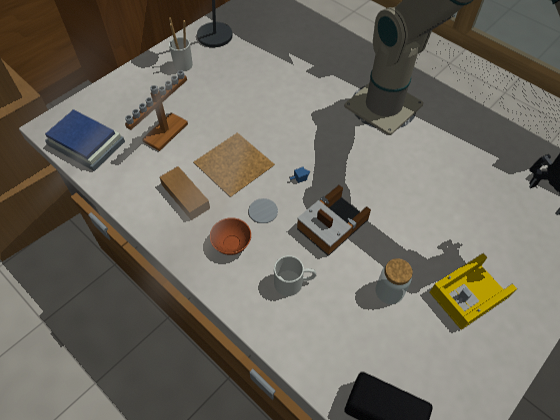

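View pics/side.png

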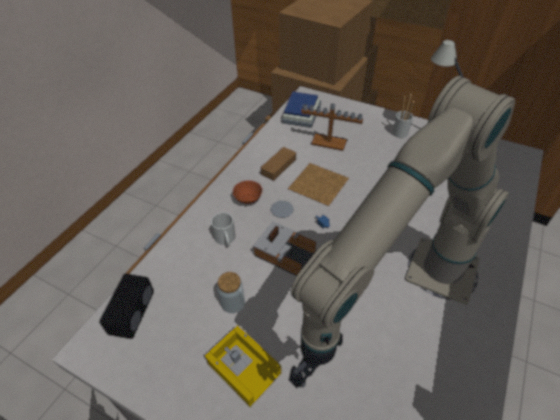

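The scene view shows the wooden box with its cover plate at pixel (330,222), handle at about (325,216), and the cork mat at (234,163). What could be taken for the box: the wooden one at (330,222) or the yellow look-alike at (470,293). I choose the wooden one. For the mat, the cork square at (234,163) is the only candidate; the coaster at (263,210) and candle box at (184,192) are bystanders.

Run:
```python
from h import *
for n in ("scene","side"):
    P=np.load(n+"_P.npy"); im=cv2.imread(f"pics/{n}.png")
    x,y,z=P[...,0],P[...,1],P[...,2]
    near=np.hypot(x-550,y-200)<140
    for nm,m in (("plate",near&(z>60)&(z<72)),("handle",near&(z>92)&(z<115)),("rails>40",near&(z>40)&(z<72))):
        r=cv2.minAreaRect(P[m][:,:2].astype(np.float32)); print(n,nm,m.sum(),np.round(r[0]),np.round(r[1]),round(r[2],1),np.median(P[m][:,2]).round(1), np.median(P[m][:,:2],0).round())
    hsv=cv2.cvtColor(im,cv2.COLOR_BGR2HSV); 
    m=(np.hypot(x-555,y+179)<150)&(z>-8)&(z<15)&(hsv[...,1]>80)
    m=cv2.morphologyEx(m.astype(np.uint8),cv2.MORPH_OPEN,np.ones((3,3)))>0
    r=cv2.minAreaRect(P[m][:,:2].astype(np.float32)); print(n,"mat",np.round(r[0]),np.round(r[1]),r[2],P[m].mean(0).round(1))
im=cv2.imread("pics/scene.png")
cv2.imwrite("pics/c1.png",cv2.resize(im[165:275,260:400],None,fx=5,fy=5,interpolation=cv2.INTER_CUBIC))
```

```text
scene plate 958 [513. 188.] [132. 178.] 88.1 62.9 [560. 194.]
scene handle 97 [555. 187.] [50. 16.] 85.9 101.6 [557. 188.]
scene rails>40 1605 [510. 189.] [134. 186.] 87.1 61.1 [550. 197.]
scene mat [ 550. -194.] [194. 192.] 86.16341400146484 [ 553.5 -191.4    3.7]
side plate 734 [511. 186.] [133. 182.] 87.3 63.6 [543. 195.]
side handle 62 [555. 186.] [50. 15.] 84.3 102.3 [552. 185.]
side rails>40 1110 [511. 185.] [136. 182.] 87.3 62.0 [530. 203.]
side mat [ 550. -197.] [189. 185.] 86.18396759033203 [ 547.5 -193.4    6.3]
```

View pics/c1.png

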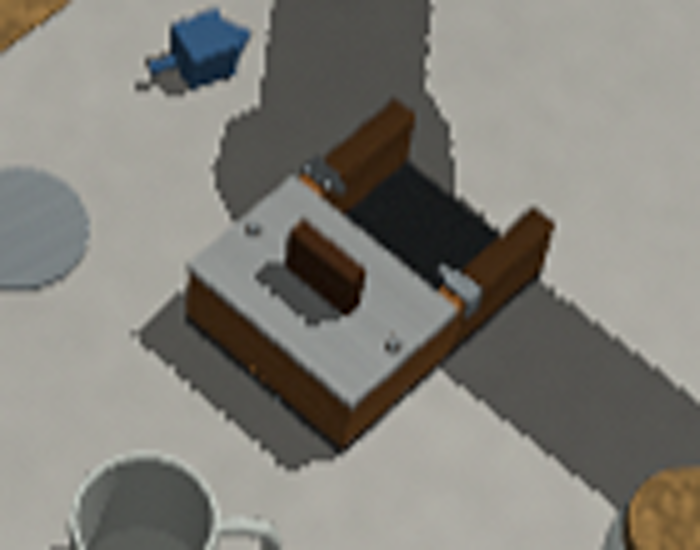

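The crop shows the wooden box: bare plate with pin holes, a wooden handle, two steel clips at crop (320,175) and (460,288) in front of the plate, and the open front facing the robot. Moving above it.

Emit:
play_rows(series=[[[2.6, -3.5, 0.5, 0, 0, -6.13, 0], [2.6, -3.5, 0.5, 0, 0, -6.13, 0], [2.6, -3.5, 0.5, 0, 0, -6.13, 0], [2.6, -3.5, 0.5, 0, 0, -6.13, 0], [2.6, -3.5, 0.5, 0, 0, -6.13, 0], [2.6, -3.5, 0.5, 0, 0, -6.13, 0], [2.6, -3.5, 0.5, 0, 0, -6.13, 0], [2.6, -3.5, 0.5, 0, 0, -6.13, 0], [2.6, -3.5, 0.5, 0, 0, -6.13, 0], [2.6, -3.5, 0.5, 0, 0, -6.13, 0], [2.6, -3.5, 0, 0, 0, -6.13, 0], [2.6, -3.5, 0, 0, 0, -6.13, 0], [0, 0, 0, 0, 0, 0, 0], [0, 0, 0, 0, 0, 0, 0]]])

```text
clock: 2.45
eef_pos: [527.6, 193.7, 253.4]
tool_rot: [-3.141, -0.001, 1.52]
force: [0.5, 0.6, -0.4]
width: 85.4
gripper_force: 0.0
```

Run:
```python
from h import *
C=cam("wrist"); im,D=get_image("wrist"); P=cloud(C,D); np.save("w1.npy",P); save("w1.png",im)
print("cam",(-C[1].T@C[2]).round(), C[1].round(2).tolist())
for t in ("housing","cover_grip","cover","mark","slide_grip"):
    for r in place_of(t,"wrist")[:3]:
        u,v=map(int,r["pixel"]); print(t,np.round(r["pixel"]),round(r["p"],2),P[min(v,419),min(u,559)].round(), atz(C,r["pixel"],{"housing":0,"cover_grip":87,"cover":58,"mark":58,"slide_grip":40}[t]).round(1))
x,y,z=P[...,0],P[...,1],P[...,2]
near=(np.hypot(x-530,y-187)<140)
for nm,m in (("plate",near&(z>61)&(z<66)),("handle",near&(z>95)&(z<106)),("all",near&(z>50)&(z<72))):
    m=cv2.morphologyEx(m.astype(np.uint8),cv2.MORPH_OPEN,np.ones((3,3)))>0
    r=cv2.minAreaRect(P[m][:,:2].astype(np.float32)); print(nm,m.sum(),np.round(r[0],1),np.round(r[1]),round(r[2],1),np.median(P[m][:,2]).round(1))
```

```text
cam [532. 269. 424.] [[1.0, -0.05, -0.0], [-0.05, -0.96, 0.29], [-0.01, -0.29, -0.96]]
housing [270. 172.] 0.68 [515. 201.  64.] [513.1 188.4   0. ]
cover [313. 182.] 0.85 [556. 197. 104.] [559.6 186.8  58. ]
plate 10518 [546.  185.9] [132. 111.] 87.4 63.2
handle 801 [556.2 185.9] [49. 14.] 88.1 102.9
all 13526 [511.4 187.4] [132. 180.] 87.1 62.9
```

View pics/w1.png

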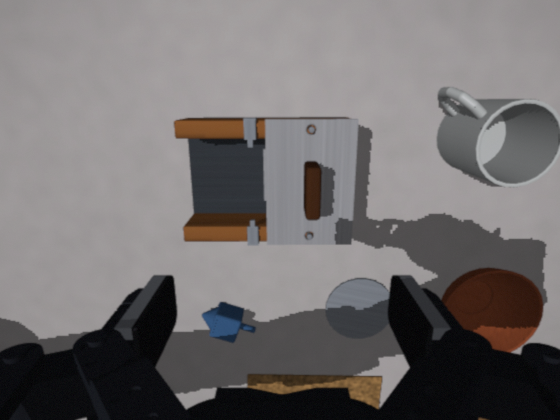

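The wrist view shows the cover plate with handle at (313,190) and the clips at (250,128) and (253,235), with the channel open to the left (-x). The tool is already aligned, so I'm descending to the handle.

Emit:
play_rows(series=[[[0.9, -0.3, -2.5, 0, 0, 0, 0], [1.0, -0.3, -3.0, 0, 0, 0, 0], [1.0, -0.2, -3.0, 0, 0, 0, 0], [0, 0, -3.0, 0, 0, 0, 0], [0, 0, -2.5, 0, 0, 0, 0], [0, 0, -2.0, 0, 0, 0, 0], [0, 0, -1.3, 0, 0, 0, 0], [0, 0, -0.9, 0, 0, 0, 0], [0, 0, 0, 0, 0, 0, 0.4], [0, 0, 0, 0, 0, 0, 1], [0, 0, 0, 0, 0, 0, 1], [0, 0, 0, 0, 0, 0, 1], [0, 0, 0, 0, 0, 0, 1], [0, 0, 0, 0, 0, 0, 1], [0, 0, 0, 0, 0, 0, 1]]])

```text
clock: 4.62
eef_pos: [557.0, 185.2, 72.2]
tool_rot: [3.141, -0.001, 1.519]
force: [-1.6, -0.5, 5.9]
width: 10.9
gripper_force: 58.7
```

Run:
```python
from h import *
P=np.load("w1.npy").reshape(-1,3); a=np.radians(-2.8); c=np.array([511.4,187.4])
d=P[:,:2]-c; hx=d@[np.cos(a),np.sin(a)]; hy=d@[-np.sin(a),np.cos(a)]; z=P[:,2]
for s in (1,-1):
    m=(z>54)&(z<70)&(hx<-3)&(hx>-60)&(s*hy>38.5)&(s*hy<45); print("nose",s,m.sum(),hx[m].mean().round(1),np.percentile(hx[m],[2,98]).round(1))
    m=(z>60.5)&(z<70)&(hx<-3)&(hx>-60)&(s*hy>46); print("clip",s,m.sum(),hx[m].mean().round(1),np.percentile(hx[m],[2,98]).round(1))
print(ctrl.read_state()["eef_pos"])
```

```text
nose 1 35 -15.0 [-17.5 -12.7]
clip 1 267 -15.2 [-21.   -9.4]
nose -1 35 -14.6 [-19.2 -11.2]
clip -1 196 -14.9 [-20.3  -9.5]
[557.0448657  185.22986242  72.18340075]
```

Emit:
play_rows(series=[[[0, 0, 0.5, 0, 0, 0, 1], [0, 0, 1.0, 0, 0, 0, 1], [0, 0, 2.0, 0, 0, 0, 1], [0, 0, 2.5, 0, 0, 0, 1], [0, 0, 2.0, 0, 0, 0, 1], [0, 0, 1.0, 0, 0, 0, 1], [0, -1.5, 0, 0, 0, 0, 1], [-0.1, -3.0, 0, 0, 0, 0, 1], [-0.1, -3.6, 0, 0, 0, 0, 1], [-0.1, -3.6, 0, 0, 0, 0, 1], [-0.1, -3.6, 0, 0, 0, 0, 1], [-0.1, -3.6, 0, 0, 0, 0, 1], [-0.1, -3.6, 0, 0, 0, 0, 1], [-0.1, -3.6, 0, 0, 0, 0, 1], [0, -3.6, 0, 0, 0, 0, 1], [0, -3.6, 0, 0, 0, 0, 1], [0, -3.0, 0, 0, 0, 0, 1], [0, -1.8, 0, 0, 0, 0, 1], [0, 0, 0, 0, 0, 0, 1], [0, 0, 0, 0, 0, 0, 1]]])

```text
clock: 7.12
eef_pos: [549.9, -194.1, 161.1]
tool_rot: [-3.141, -0.002, 1.52]
force: [-0.2, 1.0, -2.2]
width: 10.9
gripper_force: 58.7
```

Run:
```python
from h import *
ims=[]
for n in ("scene","wrist"):
    C=cam(n); im,D=get_image(n); P=cloud(C,D); np.save(n+"_2.npy",P); ims.append(im)
    for t in ("mat","cover"):
        for r in place_of(t,n)[:2]: print(n,t,np.round(r["pixel"]),round(r["p"],2),atz(C,r["pixel"],5 if t=="mat" else 145).round())
s=ctrl.read_state();print(s["eef_pos"],s["tool_rot"],s["force"],s["torque"],s["width"])
save("two.png",np.hstack([ims[0][80:400,90:490],ims[1][50:370,80:480]]))
```

```text
scene mat [237. 168.] 0.95 [ 560. -169.    5.]
scene cover [230. 132.] 0.67 [ 550. -198.  145.]
wrist cover [286. 242.] 0.88 [ 552. -194.  145.]
[ 550.17457945 -195.05743347  161.529921  ] [-3.14158487e+00 -3.24340721e-04  1.52019246e+00] [-0.85821964  0.86225662 -3.31869673] [ 0.0067736   0.01465347 -0.02406977] 10.74123715531151
```

View pics/two.png

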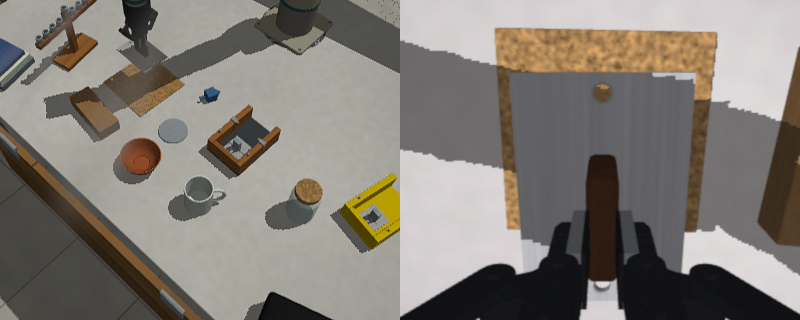

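The left half shows the plate in the gripper over the mat, the open box with the slide post at (235,145), and the bystanders unmoved. The right half shows the plate centred over the cork. Lowering.

Emit:
play_rows(series=[[[0, 0, -1.0, 0, 0, 0, 1], [0, 0, -2.0, 0, 0, 0, 1], [0, 0, -2.5, 0, 0, 0, 1], [0, 0, -2.5, 0, 0, 0, 1], [0, 0, -2.0, 0, 0, 0, 1], [0, 0, -1.5, 0, 0, 0, 1], [0, 0, -0.8, 0, 0, 0, 1], [0, 0, -0.5, 0, 0, 0, 1], [0, 0, -0.4, 0, 0, 0, 1], [0, 0, -0.3, 0, 0, 0, 1], [0, 0, -0.2, 0, 0, 0, 1], [0, 0, 0, 0, 0, 0, 1], [0, 0, 0, 0, 0, 0, 1]]])

```text
clock: 9.05
eef_pos: [550.1, -196.0, 24.7]
tool_rot: [3.141, 0.0, 1.519]
force: [-0.6, 0.9, -2.4]
width: 11.0
gripper_force: 58.7
```

Emit:
play_rows(series=[[[0, 0, -0.15, 0, 0, 0, 1], [0, 0, -0.15, 0, 0, 0, 1], [0, 0, -0.1, 0, 0, 0, 1], [0, 0, -0.1, 0, 0, 0, 1], [0, 0, 0, 0, 0, 0, 1]]])

```text
clock: 9.68
eef_pos: [549.9, -195.9, 19.4]
tool_rot: [-3.141, -0.0, 1.519]
force: [0.7, -0.1, -1.6]
width: 10.8
gripper_force: 58.7
```

Emit:
play_rows(series=[[[0, 0, -0.1, 0, 0, 0, 1], [0, 0, -0.05, 0, 0, 0, 1], [0, 0, 0, 0, 0, 0, 1]]])

```text
clock: 10.05
eef_pos: [550.1, -196.0, 19.2]
tool_rot: [3.141, -0.0, 1.519]
force: [-2.2, 1.3, 7.9]
width: 10.8
gripper_force: 60.0
```

Contact with the mat is felt (7.9 N up), so I'm letting go and rising.

Emit:
play_rows(series=[[[0, 0, 0, 0, 0, 0, 0.6], [0, 0, 0, 0, 0, 0, 0.3], [0, 0, 0, 0, 0, 0, 0], [0, 0, 0, 0, 0, 0, 0], [0, 0, 0, 0, 0, 0, 0], [0, 0, 0, 0, 0, 0, 0], [0, 0, 1.5, 0, 0, 0, 0], [0, 0, 2.5, 0, 0, 0, 0], [0, 0, 3, 0, 0, 0, 0], [0, 0, 3, 0, 0, 0, 0], [0, 0, 3, 0, 0, 0, 0], [0, 0, 2, 0, 0, 0, 0], [0, 0, 0, 0, 0, 0, 0]]])

```text
clock: 11.68
eef_pos: [551.2, -196.5, 170.4]
tool_rot: [3.137, 0.001, 1.519]
force: [-0.4, -0.7, -0.3]
width: 85.5
gripper_force: 0.0
```

Run:
```python
from h import *
C=cam("wrist"); im,D=get_image("wrist"); P=cloud(C,D); x,y,z=P[...,0],P[...,1],P[...,2]
near=np.hypot(x-550,y+195)<110
for nm,a,b in (("plate",7.5,16),("handle",40,60)):
    m=near&(z>a)&(z<b); r=cv2.minAreaRect(P[m][:,:2].astype(np.float32)); print(nm,m.sum(),np.round(r[0],1),np.round(r[1]),np.median(P[m],0).round(1))
m=near&(z>8)&(z<16); A=np.c_[P[m][:,:2],np.ones(m.sum())]; print("plane slope",np.linalg.lstsq(A,P[m][:,2],rcond=None)[0][:2])
print(ctrl.read_state()["eef_pos"])
```

```text
plate 12118 [ 550.7 -191.4] [165. 170.] [ 551.7 -188.    10.2]
handle 969 [ 550.5 -195.4] [50. 13.] [ 550.8 -193.5   49.8]
plane slope [0.00058968 0.0015388 ]
[ 550.33001472 -195.98223293  168.95922875]
```

Plate lies flat, centred at (550,-195), with its grip point at about 34 mm. Moving back above the box with the gripper partly closed.

Emit:
play_rows(series=[[[0, 1.5, 1.5, 0, 0, 0, 0], [0, 3.0, 1.5, 0, 0, 0, 0.2], [-0.2, 3.6, 1.5, 0, 0, 0, 0.4], [-0.2, 3.6, 1.5, 0, 0, 0, 0.4], [-0.2, 3.6, 1.0, 0, 0, 0, 0.4], [-0.2, 3.6, 0, 0, 0, 0, 0.4], [-0.2, 3.6, 0, 0, 0, 0, 0.4], [0, 3.6, 0, 0, 0, 0, 0.4], [0, 3.6, 0, 0, 0, 0, 0.4], [0, 3.6, 0, 0, 0, 0, 0.4], [0, 3.0, 0, 0, 0, 0, 0.4], [0, 1.7, 0, 0, 0, 0, 0.4], [0, 0, 0, 0, 0, 0, 0.4], [0, 0, 0, 0, 0, 0, 0.4]]])

```text
clock: 13.48
eef_pos: [540.0, 182.4, 238.1]
tool_rot: [-3.141, 0.001, 1.517]
force: [0.3, -0.9, 0.7]
width: 51.2
gripper_force: 0.0
```

Run:
```python
from h import *
C=cam("wrist"); im,D=get_image("wrist"); P=cloud(C,D); save("w3.png",im)
for t in ("slide_grip","mark","housing"):
    for r in place_of(t,"wrist")[:2]: print(t,np.round(r["pixel"]),round(r["p"],2),atz(C,r["pixel"],{"slide_grip":40,"mark":58,"housing":0}[t]).round(1))
x,y,z=P[...,0],P[...,1],P[...,2]; near=np.hypot(x-512,y-187)<125
m=cv2.morphologyEx((near&(z>35)&(z<72)).astype(np.uint8),cv2.MORPH_OPEN,np.ones((3,3)))>0
r=cv2.minAreaRect(P[m][:,:2].astype(np.float32)); print("box",np.round(r[0],1),np.round(r[1]),r[2])
m=(np.abs(x-541)<25)&(np.abs(y-186)<25)&(z>48)&(z<62)
r=cv2.minAreaRect(P[m][:,:2].astype(np.float32)); print("post",m.sum(),np.round(r[0],1),np.round(r[1]),r[2],np.median(P[m],0).round(1))
a=np.radians(-2.8); c=np.array([511.4,187.4]); d=P.reshape(-1,3)[:,:2]-c; hx=d@[np.cos(a),np.sin(a)]; hy=d@[-np.sin(a),np.cos(a)]; zz=z.ravel()
for s in (1,-1):
    m=(zz>54)&(zz<70)&(hx<10)&(hx>-60)&(s*hy>38.5)&(s*hy<45); print("nose",s,m.sum(),hx[m].mean().round(1))
    m=(zz>60.5)&(zz<70)&(hx<15)&(hx>-60)&(s*hy>46)&(s*hy<70); print("clip",s,m.sum(),hx[m].mean().round(1),np.percentile(hx[m],[2,98]).round(1))
s=ctrl.read_state();print(s["eef_pos"],s["width"])
```

```text
slide_grip [278. 177.] 0.79 [536.1 182.   40. ]
mark [466. 124.] 0.33 [716.1 226.5  58. ]
housing [258. 167.] 0.87 [513.7 186.7   0. ]
box [511.4 187.1] [132. 180.] 87.17794799804688
post 331 [541.  186.7] [23. 13.] 86.8429946899414 [541.  186.9  53.9]
nose 1 44 -15.1
clip 1 286 -15.4 [-21.1  -9.4]
nose -1 34 -14.8
clip -1 214 -15.0 [-20.7  -9.4]
[540.17485661 182.79412037 238.1545476 ] 51.04185600312609
```

View pics/w3.png

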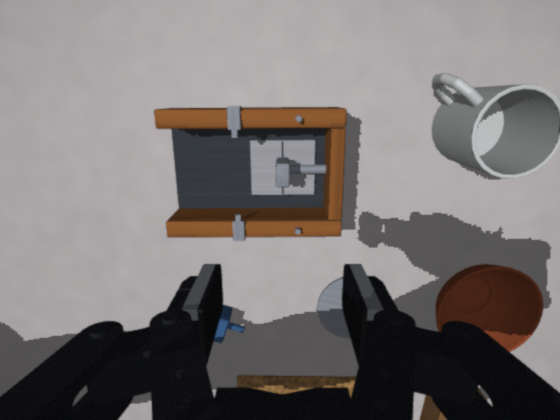

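The wrist view shows the post at (282,175) on the slide plate, the clips at (235,120) and (239,228), and a rod (spring) running from the post to the back wall at (312,169). I need its height before choosing a grip direction.

Run:
```python
from h import *
C=cam("wrist"); im,D=get_image("wrist"); P=cloud(C,D)
np.set_printoptions(linewidth=200,suppress=True)
for v in (158,162,164,166,168,170,172,174,176,180,184): print(v,P[v,272:330:6,2].round(0), P[v,310,:2].round(0))
```

```text
158 [13. 17. 16. 12. 12. 11. 13. 13.  8. 24.] [572. 196.]
162 [12. 41. 42. 12. 12. 11. 13. 12.  8. 26.] [572. 192.]
164 [13. 54. 52. 12. 13. 13. 12. 12.  8. 26.] [572. 189.]
166 [12. 54. 53. 21. 23. 24. 22. 23. 24. 26.] [571. 189.]
168 [12. 54. 54. 21. 25. 24. 25. 25. 25. 27.] [571. 187.]
170 [12. 54. 54. 21. 25. 24. 25. 25. 26. 29.] [571. 185.]
172 [12. 53. 55. 21. 24. 25. 25. 26. 24. 27.] [570. 183.]
174 [13. 54. 54. 21. 23. 23. 22. 22. 23. 28.] [570. 181.]
176 [12. 54. 54. 12. 13. 11. 11. 12.  8. 28.] [571. 176.]
180 [13. 54. 55. 13. 12. 13. 12. 12.  9. 30.] [571. 172.]
184 [12. 53. 55. 12. 13. 13. 11. 12.  8. 31.] [571. 167.]
```

The rod's top is at z≈25, so I grip along x just above it (TCP z≈30), which gives a positive pull. Descending with narrow fingers.

Emit:
play_rows(series=[[[0.1, 0.35, -1.5, 0, 0, 0, 0.54], [0, 0, -3, 0, 0, 0, 0.54], [0, 0, -3, 0, 0, 0, 0.54], [0, 0, -3, 0, 0, 0, 0.54], [0, 0, -2.5, 0, 0, 0, 0.54], [0, 0, -1.5, 0, 0, 0, 0.54], [0, 0, -1.0, 0, 0, 0, 0.54], [0, 0, 0, 0, 0, 0, 0.54]]])

```text
clock: 14.72
eef_pos: [540.8, 187.5, 82.6]
tool_rot: [-3.141, 0.0, 1.519]
force: [0.5, -0.1, 0.9]
width: 39.4
gripper_force: 0.0
```

Emit:
play_rows(series=[[[0, -0.1, -1.0, 0, 0, 0, 0.54], [0, 0, -1.0, 0, 0, 0, 0.54], [0, 0, -1.0, 0, 0, 0, 0.54], [0, 0, -1.0, 0, 0, 0, 0.54], [0, 0, -0.8, 0, 0, 0, 0.54], [0, 0, -0.4, 0, 0, 0, 0.54], [0, 0, 0, 0, 0, 0, 0.54]]])

```text
clock: 15.6
eef_pos: [540.9, 186.5, 30.7]
tool_rot: [-3.141, 0.0, 1.519]
force: [0.5, -0.1, 0.3]
width: 39.2
gripper_force: 0.0
```

Emit:
play_rows(series=[[[0, 0, 0, 0, 0, 0, 0.8], [0, 0, 0, 0, 0, 0, 1], [0, 0, 0, 0, 0, 0, 1], [0, 0, 0, 0, 0, 0, 1], [0, 0, 0, 0, 0, 0, 1], [0, 0, 0, 0, 0, 0, 1]]])

```text
clock: 16.35
eef_pos: [541.0, 186.6, 31.0]
tool_rot: [-3.142, -0.0, 1.519]
force: [-0.0, 0.6, 0.4]
width: 0.0
gripper_force: 0.0
```

The fingers shut on nothing, so I'm looking before doing anything else.

Run:
```python
from h import *
a,_=get_image("wrist"); b,D=get_image("scene")
for r in place_of("slide_grip","scene")[:3]: print(r, atz(cam("scene"),r["pixel"],40).round())
s=ctrl.read_state(); print(s["force"],s["width"],s["eef_pos"], s["gripper_force"])
c=cv2.resize(b[165:265,275:395],(400,333),interpolation=cv2.INTER_CUBIC)
save("w4.png",np.hstack([cv2.resize(a,(400,300)),c[:300]]))
```

```text
{'pixel': [183.4, 198.7], 'p': 0.68} [ 770. -182.   40.]
{'pixel': [328.6, 223.4], 'p': 0.58} [537. 193.  40.]
[0.13492002 0.00669452 0.21986658] -0.011210145111796879 [540.97519406 186.59753024  31.00369359] 0.0
```

View pics/w4.png

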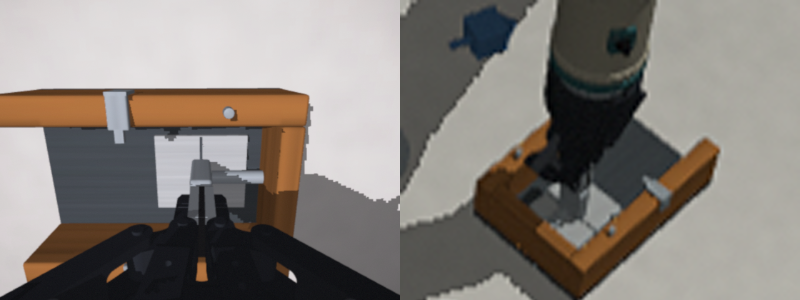

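Run:
```python
from h import *
C=cam("wrist"); im,D=get_image("wrist"); P=cloud(C,D)
s=ctrl.read_state(); print("tcp px",proj(C,s["eef_pos"]).round(),"grasp px",proj(C,s["eef_pos"]+np.array([0,0,18.7])).round())
for X in ((541,198,54),(541,175,54),(541,187,12)): print(X,proj(C,X).round())
np.set_printoptions(linewidth=200,suppress=True)
for v in range(205,300,6): print(v,P[v,282,:].round(0),P[v,270,:].round(0),P[v,294,:].round(0),im[v,282])
x,y,z=P[...,0],P[...,1],P[...,2]
m=(np.abs(x-541)<25)&(np.abs(y-196)<30)&(z>50)&(z<57); 
for lo,hi in zip(range(170,225,5),range(175,230,5)):
    k=m&(y>lo)&(y<hi); print(lo,k.sum(),(P[k].mean(0).round(1),np.ptp(x[k]).round()) if k.any() else "")
save("w5.png",cv2.resize(im[170:350,200:420],None,fx=3.6,fy=3.3,interpolation=cv2.INTER_CUBIC))
```

```text
tcp px [282. 255.] grasp px [282. 272.]
(541, 198, 54) [280. 252.]
(541, 175, 54) [283. 299.]
(541, 187, 12) [282. 240.]
205 [542. 208.  12.] [536. 208.  11.] [549. 208.  13.] [ 98 102 108]
211 [542. 205.  14.] [536. 205.  12.] [549. 204.  12.] [ 96 101 108]
217 [542. 201.  13.] [535. 201.  12.] [548. 200.  12.] [ 96 101 107]
223 [542. 197.  13.] [535. 197.  11.] [548. 197.  13.] [86 90 96]
229 [542. 198.  24.] [536. 198.  23.] [548. 197.  21.] [ 91  94 100]
235 [542. 198.  33.] [536. 198.  31.] [548. 197.  30.] [91 93 99]
241 [542. 198.  40.] [536. 198.  39.] [547. 197.  39.] [ 91  95 101]
247 [542. 198.  48.] [536. 199.  50.] [547. 197.  46.] [ 91  95 102]
253 [542. 198.  54.] [536. 198.  54.] [547. 197.  53.] [156 162 171]
259 [542. 195.  54.] [536. 195.  54.] [547. 194.  54.] [88 91 97]
265 [542. 198.  67.] [537. 199.  68.] [547. 198.  68.] [22 22 25]
271 [542. 198.  73.] [537. 199.  73.] [546. 198.  73.] [21 20 21]
277 [542. 198.  78.] [537. 198.  77.] [546. 198.  77.] [19 19 21]
283 [542. 198.  82.] [537. 198.  82.] [546. 198.  83.] [20 18 21]
289 [542. 198.  87.] [537. 198.  87.] [546. 198.  87.] [20 18 23]
295 [542. 198.  90.] [538. 198.  90.] [546. 198.  91.] [22 21 23]
170 0 
175 0 
180 0 
185 0 
190 59 (array([541.3, 194.2,  53.7]), np.float64(14.0))
195 300 (array([541.2, 196.8,  53.2]), np.float64(14.0))
200 0 
205 0 
210 0 
215 0 
220 0
```

View pics/w5.png

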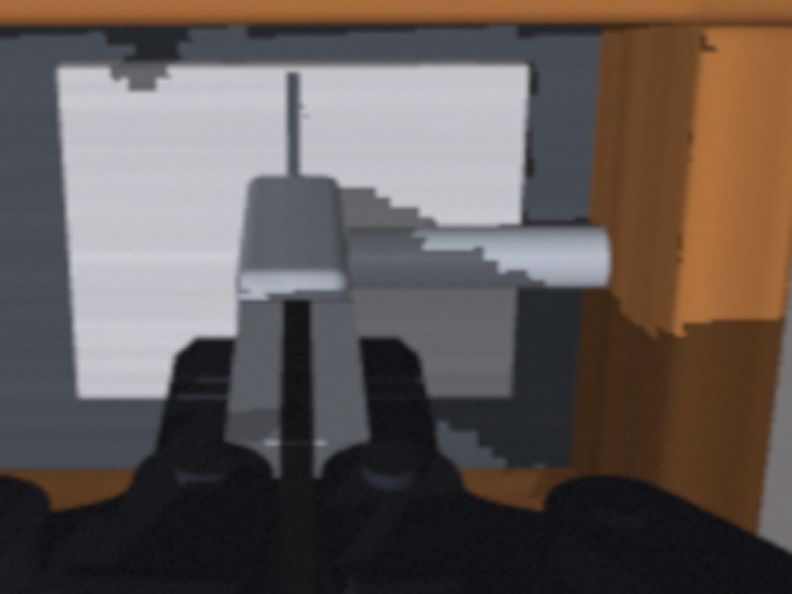

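The crop shows the shut fingers ending above the post top (finger front edge stops near crop row 297, and the post top is visible below it). The tips seem higher than the reported TCP. I'm checking tip height from all three cameras.

Run:
```python
from h import *
s=ctrl.read_state(); print(s["eef_pos"],s["qpos"].round(4),s["tool_rot"])
for n in ("wrist","scene","side"):
    C=cam(n); im,D=get_image(n); P=cloud(C,D); np.save(n+"_5.npy",P)
    m=(np.abs(P[...,0]-541)<18)&(np.abs(P[...,1]-187)<18)&(P[...,2]>30)&(P[...,2]<130); Q=P[m]
    print(n,m.sum())
    for lo in range(30,120,6):
        k=(Q[:,2]>=lo)&(Q[:,2]<lo+6)
        if k.any(): print(lo,k.sum(),"x",np.percentile(Q[k,0],[5,95]).round(),"y",np.percentile(Q[k,1],[5,95]).round(), "col",np.median(im[m][k],0))
print(get_calibration("wrist")["mount"])
C=cam("wrist")
for z in (31,40,50,60,65,70): print(z,proj(C,(541,198,z)).round(),proj(C,(541,187,z)).round())
```

```text
[541.00506091 186.5592002   31.00442514] [-0.5402  0.7761  0.2517  1.8765 -0.3512  0.532  -0.1048] [-3.14159120e+00 -2.24096690e-05  1.51886714e+00]
wrist 10246
30 123 x [535. 548.] y [197. 198.] col [ 91.  94. 100.]
36 126 x [535. 548.] y [197. 198.] col [ 91.  94. 100.]
42 149 x [535. 548.] y [197. 198.] col [ 91.  94. 101.]
48 302 x [535. 548.] y [194. 198.] col [108.5 113.  119.5]
54 103 x [536. 547.] y [194. 198.] col [151. 157. 167.]
60 109 x [536. 548.] y [194. 198.] col [88. 91. 96.]
66 420 x [530. 553.] y [193. 198.] col [37. 38. 42.]
72 490 x [529. 554.] y [193. 198.] col [30.  31.5 36. ]
78 556 x [530. 554.] y [193. 199.] col [29.  31.  35.5]
84 635 x [529. 554.] y [193. 199.] col [24. 24. 28.]
90 502 x [536. 548.] y [181. 199.] col [70. 72. 77.]
96 894 x [530. 553.] y [179. 200.] col [23. 22. 25.]
102 1712 x [525. 555.] y [180. 201.] col [21. 22. 25.]
108 1415 x [528. 555.] y [179. 200.] col [19. 19. 23.]
114 858 x [528. 555.] y [196. 200.] col [18. 19. 22.]
scene 139
30 10 x [539. 547.] y [182. 199.] col [54. 57. 59.]
36 12 x [538. 547.] y [178. 199.] col [53.  56.  57.5
[... 1221 characters left out ...]
90 6 x [529. 546.] y [189. 198.] col [46.  46.  49.5]
96 6 x [530. 548.] y [192. 198.] col [36. 34. 38.]
102 12 x [529. 554.] y [181. 198.] col [25.  24.5 24. ]
108 11 x [526. 549.] y [176. 200.] col [26. 26. 26.]
114 10 x [526. 553.] y [185. 199.] col [20.5 22.5 24. ]
[[ 1.44452036e-03 -9.56358118e-01 -2.92193539e-01  7.53894523e+01]
 [ 9.99998826e-01  1.23185520e-03  9.11806389e-04  1.51366873e-02]
 [-5.12073310e-04 -2.92194513e-01  9.56358774e-01 -1.70660530e+02]
 [ 0.00000000e+00  0.00000000e+00  0.00000000e+00  1.00000000e+00]]
31 [280. 234.] [282. 254.]
40 [280. 240.] [282. 262.]
50 [280. 249.] [282. 271.]
60 [280. 258.] [282. 281.]
65 [280. 263.] [281. 287.]
70 [280. 268.] [281. 293.]
```

All cameras agree: the shut tips really sit at about z≈60, roughly 29 mm behind the reported TCP. Nothing was disturbed. I'm opening to ~39 mm and descending further in small steps, watching the force.

Emit:
play_rows(series=[[[0, 0, 0, 0, 0, 0, 0.54], [0, 0, 0, 0, 0, 0, 0.54], [0, 0, 0, 0, 0, 0, 0.54], [0, 0, 0, 0, 0, 0, 0.54], [0, 0, -0.4, 0, 0, 0, 0.54], [0, 0, -0.4, 0, 0, 0, 0.54], [0, 0, -0.4, 0, 0, 0, 0.54], [0, 0, 0, 0, 0, 0, 0.54]]])

```text
clock: 17.7
eef_pos: [540.6, 186.4, 18.5]
tool_rot: [-3.141, 0.0, 1.519]
force: [-0.5, 0.4, 0.1]
width: 39.4
gripper_force: 0.0
```

Run:
```python
from h import *
C=cam("wrist"); im,D=get_image("wrist"); P=cloud(C,D); z=P[...,2]
s=ctrl.read_state(); print(s["eef_pos"],s["force"],s["width"])
m=(np.abs(P[...,0]-541)<45)&(np.abs(P[...,1]-187)<14)&(im.max(-1)<125)&(z>18)
for lo in range(18,100,5):
    k=m&(z>=lo)&(z<lo+5)
    if k.any():
        x=P[k][:,0]; print(lo,[(a,int(((x>=a)&(x<a+5)).sum())) for a in range(498,586,5) if ((x>=a)&(x<a+5)).any()])
save("w6.png",cv2.resize(im[170:350,170:420],None,fx=3.2,fy=3.2,interpolation=cv2.INTER_CUBIC))
```

```text
[540.83646815 186.47759471  18.73524276] [-0.81980738  0.23407935 -1.04387344] 39.16980754513928
18 [(533, 27), (538, 33), (543, 38), (548, 52), (553, 48), (558, 24), (563, 11), (568, 11), (573, 43), (578, 48), (583, 14)]
23 [(533, 23), (538, 43), (543, 35), (548, 124), (553, 158), (558, 53), (563, 4), (568, 41), (573, 145), (578, 138), (583, 82)]
28 [(533, 27), (538, 45), (543, 44), (548, 2), (583, 1)]
33 [(533, 29), (538, 50), (543, 44), (548, 3), (583, 1)]
38 [(533, 35), (538, 46), (543, 51), (548, 2)]
43 [(533, 39), (538, 52), (543, 62), (548, 4), (558, 3), (583, 2)]
48 [(513, 4), (518, 58), (533, 72), (538, 63), (543, 99), (548, 2), (558, 79), (563, 17), (583, 1)]
53 [(508, 37), (513, 42), (518, 141), (533, 306), (538, 365), (543, 323), (558, 104), (563, 64), (568, 41), (573, 3), (583, 1)]
58 [(508, 69), (513, 47), (518, 148), (558, 123), (563, 74), (568, 60), (573, 22)]
63 [(508, 80), (513, 56), (518, 166), (558, 133), (563, 84), (568, 56), (573, 34)]
68 [(508, 94), (513, 57), (518, 199), (558, 150), (563, 84), (568, 71), (573, 29)]
73 [(508, 98), (513, 66), (518, 208), (558, 159), (563, 98), (568, 73), (573, 36)]
78 [(508, 19), (513, 63), (518, 230), (558, 195), (563, 105), (568, 16), (573, 9)]
83 [(508, 5), (513, 67), (518, 541), (558, 443), (563, 160), (568, 21), (573, 2), (578, 1)]
88 [(498, 49), (503, 83), (508, 72), (513, 60), (518, 99), (558, 44), (563, 117), (568, 83), (573, 80), (578, 87), (583, 5)]
93 [(498, 127), (503, 156), (508, 127), (513, 153), (518, 100), (558, 22), (563, 188), (568, 213), (573, 154), (578, 161), (583, 84)]
98 [(498, 537), (503, 729), (508, 130), (513, 185), (518, 167), (558, 85), (563, 193), (568, 187), (573, 570), (578, 737), (583, 153)]
```

View pics/w6.png

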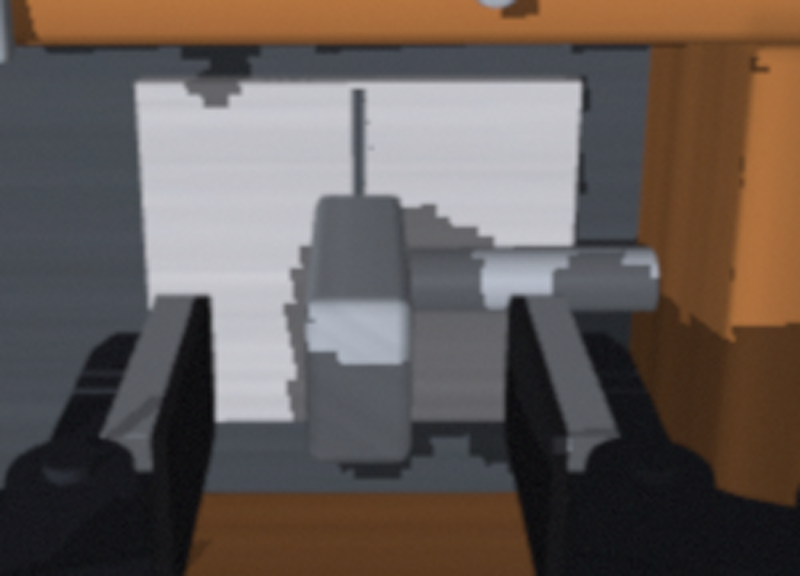

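The crop shows the open fingers straddling the post (360,330), clear of the back wall, with tips at z≈50. I'm going down 15 mm more, then closing.

Emit:
play_rows(series=[[[0, 0, -0.4, 0, 0, 0, 0.54], [0, 0, -0.4, 0, 0, 0, 0.54], [0, 0, -0.4, 0, 0, 0, 0.54], [0, 0, -0.3, 0, 0, 0, 0.54], [0, 0, 0, 0, 0, 0, 0.54]]])

```text
clock: 18.38
eef_pos: [540.8, 186.5, 3.7]
tool_rot: [-3.141, 0.0, 1.519]
force: [0.6, -0.1, -0.9]
width: 39.1
gripper_force: 0.0
```

Emit:
play_rows(series=[[[0, 0, 0, 0, 0, 0, 0.7], [0, 0, 0, 0, 0, 0, 0.85], [0, 0, 0, 0, 0, 0, 1], [0, 0, 0, 0, 0, 0, 1], [0, 0, 0, 0, 0, 0, 1], [0, 0, 0, 0, 0, 0, 1]]])

```text
clock: 19.12
eef_pos: [540.7, 186.6, 4.3]
tool_rot: [-3.141, -0.0, 1.519]
force: [-1.9, -0.2, 5.0]
width: 12.8
gripper_force: 60.4
```

Gripped at 60 N. Pulling 45 mm along -x of the box.

Emit:
play_rows(series=[[[-0.3, 0.01, 0, 0, 0, 0, 1], [-0.6, 0.03, 0, 0, 0, 0, 1], [-0.8, 0.04, 0, 0, 0, 0, 1], [-0.8, 0.04, 0, 0, 0, 0, 1], [-0.8, 0.04, 0, 0, 0, 0, 1], [-0.6, 0.03, 0, 0, 0, 0, 1], [-0.4, 0.02, 0, 0, 0, 0, 1], [-0.2, 0.01, 0, 0, 0, 0, 1], [0, 0, 0, 0, 0, 0, 1], [0, 0, 0, 0, 0, 0, 1]]])

```text
clock: 20.38
eef_pos: [497.6, 188.8, 4.4]
tool_rot: [3.138, -0.0, 1.519]
force: [6.4, -0.5, -0.6]
width: 13.0
gripper_force: 59.8
```

Run:
```python
from h import *
a=np.radians(-2.8); c=np.array([511.4,187.3]); R=np.array([[np.cos(a),np.sin(a)],[-np.sin(a),np.cos(a)]])
s=ctrl.read_state(); print(s["eef_pos"],s["force"],s["width"],s["gripper_force"], "tcp in housing",R@(s["eef_pos"][:2]-c))
C=cam("wrist"); im,D=get_image("wrist"); save("w7.png",im); P=cloud(C,D).reshape(-1,3); h=(P[:,:2]-c)@R.T; z=P[:,2]
m=(z>16)&(z<48)&(abs(h[:,0]+15)<25)&(h[:,1]>8)&(h[:,1]<14); print("post face",m.sum(),np.percentile(h[m,0],[3,97]).round(1))
for lo in range(14,52,4):
    k=m&(z>=lo)&(z<lo+4)
    if k.any(): print(lo,k.sum(),np.percentile(h[k,0],[3,97]).round(1))
for sg in (1,-1):
    m=(z>60.5)&(z<70)&(abs(h[:,0]+15)<14)&(sg*h[:,1]>46)&(sg*h[:,1]<66); print("clip",m.sum(),np.percentile(h[m,0],[2,98]).round(1) if m.any() else "")
    m=(z>54)&(z<70)&(abs(h[:,0]+15)<14)&(sg*h[:,1]>38.5)&(sg*h[:,1]<45); print("nose",m.sum(),h[m,0].mean() if m.any() else "")
```

```text
[497.64109538 188.75437633   4.3588889 ] [ 6.42171586 -0.53665965 -0.57890081] 12.952606175243236 59.757004380226135 tcp in housing [-13.81352433   0.78052068]
post face 1670 [-31.    3.6]
14 43 [-19.3  -7.2]
18 103 [-20.   -7.2]
22 104 [-20.   -7.3]
26 115 [-19.8  -7.1]
30 121 [-19.7  -7.3]
34 183 [-25.1  -2.1]
38 355 [-31.2   3.7]
42 420 [-32.1   4.6]
46 226 [-32.5   5. ]
clip 2394 [-21.4 -10. ]
nose 291 -15.70478929604842
clip 0 
nose 0
```

View pics/w7.png

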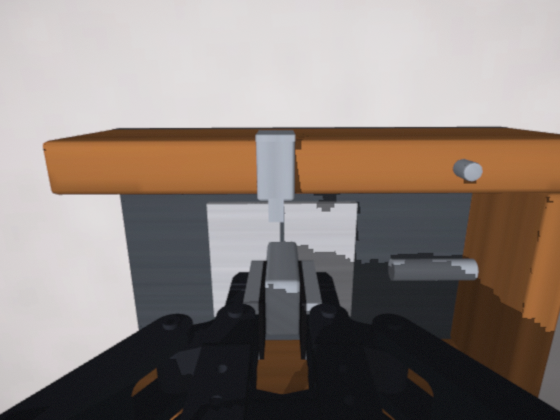

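The view shows the post gripped at (283,260), slightly right of the clip nose at (276,208). In the same frame, the post centre is at -13.6 and the clip at -15.7, so 2 mm more.

Emit:
play_rows(series=[[[-0.1, 0, 0, 0, 0, 0, 1], [-0.1, 0, 0, 0, 0, 0, 1], [0, 0, 0, 0, 0, 0, 1], [0, 0, 0, 0, 0, 0, 1], [0, 0, 0, 0, 0, 0, 1], [0, 0, 0, 0, 0, 0, 1], [0, 0, 0, 0, 0, 0, 1], [0, 0, 0, 0, 0, 0, 1]]])

```text
clock: 21.42
eef_pos: [495.8, 188.8, 4.3]
tool_rot: [3.138, -0.001, 1.519]
force: [6.9, -0.9, -1.4]
width: 12.8
gripper_force: 59.7
```

Run:
```python
from h import *
a=np.radians(-2.8); c=np.array([511.4,187.3]); R=np.array([[np.cos(a),np.sin(a)],[-np.sin(a),np.cos(a)]])
C=cam("wrist"); im,D=get_image("wrist"); P=cloud(C,D).reshape(-1,3); h=(P[:,:2]-c)@R.T; z=P[:,2]
m=(z>16)&(z<32)&(abs(h[:,0]+15)<20)&(h[:,1]>8)&(h[:,1]<14); p=np.percentile(h[m,0],[3,97]); print("post",p.round(1),p.mean().round(1))
m=(z>54)&(z<70)&(abs(h[:,0]+15)<14)&(h[:,1]>38.5)&(h[:,1]<45); q=np.percentile(h[m,0],[3,97]);print("nose",q.round(1),q.mean().round(1))
C=cam("scene"); im,D=get_image("scene"); P=cloud(C,D); x,y,z=P[...,0],P[...,1],P[...,2]
m=(np.hypot(x-550,y+195)<70)&(z>8)&(z<70); print("cover", [ (nm,m2.sum(),np.median(P[m2],0).round(1)) for nm,m2 in (("plate",m&(z<14)),("handle",m&(z>42)))])
s=ctrl.read_state(); print(s["clock"],s["eef_pos"],s["force"],s["gripper_force"])
```

```text
post [-21.9  -8.9] -15.4
nose [-18.2 -13.3] -15.8
cover [('plate', np.int64(460), array([ 557.1, -186.9,    9.9])), ('handle', np.int64(65), array([ 551.5, -192.3,   48. ]))]
21.525 [495.85223842 188.81937013   4.34138981] [ 6.36519362 -0.41295097 -1.21212402] 59.7106808423996
```

The post is within about 0.5 mm of the mark and held at 60 N, with the cover flat on the mat. Handing in.

```bash
python3 -c "
from cell import workorder; print(workorder.finish_job())"
```

```text
the job is handed in; nothing more can be done
None
```

The cover plate lies flat and released at the centre of the cork mat, and the job was handed in with the gripper holding the slide post about 0.5 mm from the mark (camera-measured); no pass or fail verdict came back.

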